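Build the bearing stack on the assembly arbor

ROBOT

A 7-joint arm with a two-finger parallel gripper is mounted at the origin on the work surface. World frame = base frame: x ahead of the robot, y to its left, z up, the work surface at z = 0. Lengths are in m, angles in rad, forces in N, time in s.
With the tool pointing down it reaches from about 0.4 to 0.85 m from the base axis. Payload 4.5 kg.
Tool frame: the origin (TCP) lies at the very end of the fingers, on their centre line; the grasp point (between the pads) lies 19 mm behind it (r.grip_depth is the z of the grasp point in the tool frame, in m); z points along the fingers, y is the line along which they close (so a half turn about z gives the same grasp; the last joint's range is limited). The gripper opens to 88 mm and grips with 3 to 60 N. Pads are 18 mm wide; open, the fingers measure 123 mm over their backs; the gripper's body (75 mm by 187 mm) begins 45 mm behind the grasp point.
Start: joints at [1.338, 0.689, -0.195, 1.565, 0.157, 0.902, -0.215], TCP at [0.165, -0.603, 0.239] pointing down, gripper open.
Joint ranges: [-3.01, 3.01], [-0.46, 2.08], [-1.47, 1.51], [0.13, 2.56], [-1, 4.14], [0.04, 2.09], [-2.66, 2.66]. Speed limits (rad/s): [2.57, 2.57, 3.14, 3.14, 3.14, 3.14, 3.14].

INTERFACE

Orientations are given as a unit quaternion [x, y, z, w].
In Python, from plant import r gives the robot as it stands.
- The arm moves only by the shell command python3 steer.py FILE [FORCE], which reads ROWS from the file FILE. ROWS is a JSON list that holds a single list of rows (three levels of brackets), with 1 to 10 rows, each of 7 numbers: the opening from 0.0 (shut) to 1.0 (fully open), then dx, dy, dz in units of 100 mm, then a rotation vector rx, ry, rz in units of 0.1 rad; each row is the pose to reach, as a shift and turn from the pose commanded when the command began, along the tool's axes at that moment; what a row does not reach only later rows make up. A row lasts 1/10 s, in which the tool goes at most 0.05 m and 0.15 rad, less where a joint would pass 70% of its speed; a pose out of reach is approached as far as the arm can. The fingers move at their own pace and stop on an object; FORCE is the grip in N (left out, the last holds). Time passes only in rows, so rows that do not move let the fingers close. It prints the time, the measured TCP pose, the force, the opening and the grip force at its end. Input that does not fit is refused with a message, and nothing moves.
- r.get_state(): the state, without advancing time (a new reading comes with each control period).
- r.snapshot(name): name is "scene" or "top"; returns the picture (384x512x3 uint8, red, green, blue); there is no depth.
- r.camera_params(name): a dict with "fx", "fy", "cx", "cy" (pixels), "rvec" (rotation vector, rad) and "tvec" (3), from world to camera coordinates, as OpenCV has them. Camera axes: x right, y down, z forward; pixel columns grow to the right and rows downward; lengths in m; the calibration is good to about 2 mm. A picture is of the moment at which its call begins. camera_params takes no time and is no camera call.
- r.finish_job(): hands the job in; it is judged then, once.
The state is a dict: "clock": time; "q": joint angles; "qd": joint speeds; "joint_torque": joint torques, N m; "tool_pos": TCP position; "eef_rot": TCP orientation; "contact_force": force on the tool from outside, world axes, zero at the start; "moment": the same for the moment, N m; "opening": opening from 0.0 (shut) to 1.0 (fully open); "finger_force": force on a finger pad.
Only numpy, scipy, OpenCV 4.12 (cv2) and the standard library are available. Lean on these libraries where they do the work, as an engineer would, in place of code of your own. Each camera call takes 0.05 s, during which the arm holds its last target. There are 200 camera calls.

TASK

Build up the bearing stack on the upright pin of the arbor: first the flange, wide side down on the arbor's base, then the plain spacer tube, then the larger ball bearing, and last the closed cap, open end down over the pin's tip. Lower each part all the way down, flat on the one below, before letting it go (do not drop it), and leave the tape roll, the screwdriver and the small bearing where they lie.

Things in the scene. Friction and masses are not known exactly. Their poses are not given: they have to be found in the camera images.
- arbor: Assembly arbor, fixed to the bench among the parts. A round grey base, 100 mm in diameter and 12 mm high, with one upright steel pin, 24 mm in diameter, in its centre. The pin's tip is 82 mm above the bench (70 mm above the base) and its top 12 mm are coned down to 8 mm. Origin: centre of the base's underside, on the pin's axis, at bench level; z up.
- flange: Aluminium motor flange, loose, about 160 g: a flat disc 90 mm in diameter and 10 mm thick with six dark bolt holes, and on it a central round hub 44 mm in diameter (grip it here) whose top is 22 mm above the underside. Through bore of 34 mm. It lies with the disc down and the hub up, as it must go on the arbor. Origin: centre of the underside; z up along the bore.
- spacer: Plain steel spacer tube, loose, about 120 g: outside diameter 46 mm, height 20 mm, through bore of 34 mm, standing upright. Origin: centre of the lower end; z up along the bore. Both ends are alike.
- bearing: The larger ball bearing, steel with a ring of balls visible between its two races, loose, about 200 g: outside diameter 62 mm, height 16 mm, through bore of 34 mm, lying flat, balls up. Origin: centre of the underside; z up along the bore.
- cap: Closed aluminium cap with a ribbed side and a plain flat top, loose, about 100 g: outside diameter 44 mm (46 mm over the ribs, which are only looks), height 28 mm; a blind hole of 34 mm diameter and 16 mm depth opens downward. It stands with the closed end up, as it must go on the arbor. Origin: centre of the lower, open end; z up.
- tape: Bystander, leave alone: roll of brown packing tape, loose, a ring 90 mm in outer diameter, 76 mm inside, 48 mm high, standing beyond the parts. Origin: centre of the underside.
- driver: Bystander, leave alone: screwdriver with an orange handle 26 mm thick, loose, lying at the left of the parts, 200 mm long along its own x (handle to -x). Origin: middle of its length, at bench level.
- small_bearing: Bystander, leave alone: the smaller ball bearing, loose, lying at the right of the parts; outside diameter 38 mm, height 12 mm, bore 16 mm (too small for the pin). Origin: centre of the underside.

How it is judged:
On the way, in this order (a step that is already met when the one before it is completed fails the run):
1. the flange lies flat on the arbor's base, round the pin (horizontal distance between flange and arbor below 0.008 m and z of flange in the frame of arbor between 0.009 and 0.015 m and angle between flange's own z axis and vertical below 0.08 rad), for 0.2 s.
2. the spacer tube sits on the flange's hub, round the pin (horizontal distance between spacer and arbor below 0.008 m and z of spacer in the frame of arbor between 0.031 and 0.037 m and angle between spacer's own z axis and vertical below 0.08 rad), for 0.2 s.
3. the large bearing lies on the spacer, round the pin (horizontal distance between bearing and arbor below 0.008 m and z of bearing in the frame of arbor between 0.051 and 0.057 m and angle between bearing's own z axis and vertical below 0.08 rad), for 0.2 s.
4. the cap sits on the bearing, over the pin's tip (horizontal distance between cap and arbor below 0.008 m and z of cap in the frame of arbor between 0.067 and 0.073 m and angle between cap's own z axis and vertical below 0.08 rad), for 0.2 s.
At the end, for the whole second after the job is handed in: Parts upright (0.08 rad) round the pin, axes within 8 mm of the arbor axis, undersides within 3 mm of these heights above the bench: flange 12, spacer 34, bearing 54, cap 70 mm; released, at rest; tape, screwdriver and small bearing within 20 mm of where they lay (all of step 1 and all of step 2 and all of step 3 and all of step 4 and linear speed of each of flange, spacer, bearing, cap below 0.02 m/s and angular speed of each of flange, spacer, bearing, cap below 0.2 rad/s and distance of each of tape, driver, small_bearing from where it was at the start of the episode below 0.02 m); the robot touches nothing.
It fails at once if a part is dropped: it moves free of the fingers at more than 0.6 m/s (a fall of about 18 mm) ((linear speed of flange above 0.6 m/s and contact force between the fingers and flange below 0.2 N) or (linear speed of spacer above 0.6 m/s and contact force between the fingers and spacer below 0.2 N) or (linear speed of bearing above 0.6 m/s and contact force between the fingers and bearing below 0.2 N) or (linear speed of cap above 0.6 m/s and contact force between the fingers and cap below 0.2 N)).
It fails at once if the tape roll, screwdriver or small bearing is pushed more than 20 mm away (distance of any of tape, driver, small_bearing from where it was at the start of the episode above 0.02 m).
It also fails if it takes over 112 s, if anything falls off the work surface, if the arm or the gripper's body presses on something with over 40 N, if the wrist force passes 120 N, or if a joint passes its speed limit or range.

## Working session

There is one attempt and no reset: what is moved stays moved. The work goes in short steps, Python scripts to look and compute and a shell command to move; the robot and the scene stay as the last step left them, time stands still between calls to the robot, and variables do not carry over. Pictures are saved under pics/ and viewed, at most 14 in all, crops included, and the job is handed in when it is done.

```bash
ls; mkdir -p pics; python3 - <<'E'
from plant import r
import cv2
for n in("scene","top"):
    cv2.imwrite(f"pics/{n}0.png",cv2.cvtColor(r.snapshot(n),cv2.COLOR_RGB2BGR)); print(n,r.camera_params(n))
s=r.get_state();print(s,r.grip_depth)
E
```

```text
pics
plant.py
steer.py
scene {'fx': 385.2679505461125, 'fy': 385.2679505461125, 'cx': 256.98251244932595, 'cy': 192.02089258773427, 'rvec': array([ 1.48634631,  1.98735856, -0.89569665]), 'tvec': array([ 0.15591609, -0.37336588,  1.43348957])}
top {'fx': 454.1541398790141, 'fy': 454.1541398790141, 'cx': 252.49824782152112, 'cy': 194.96470898901526, 'rvec': array([ 2.13209254, -2.13125239,  0.22997475]), 'tvec': array([0.01763342, 0.59006675, 0.93419985])}
{'clock': 0.1, 'q': array([ 1.33776239,  0.68988419, -0.19449417,  1.5661901 ,  0.1572991 ,
        0.90251626, -0.21507793]), 'qd': array([ 3.49942755e-04, -7.82510677e-04,  3.92138878e-04, -3.61754169e-03,
       -8.43612393e-04, -1.73932167e-03,  2.75268061e-05]), 'joint_torque': array([-3.21746775e-03, -5.28496706e+01, -1.27151694e+00, -1.53837061e+01,
       -5.25766541e-02,  1.95464585e-03,  6.91236141e-05]), 'tool_pos': array([ 0.16459958, -0.60236997,  0.23801283]), 'eef_rot': array([ 9.91108061e-01,  1.33056993e-01, -1.73622121e-04, -7.85743139e-04]), 'contact_force': array([ 0.45031414,  0.45607383, -0.1902807 ]), 'moment': array([-0.02562543, -0.00099346, -0.01495599]), 'finger_force': 0.0, 'opening': 0.9979603847887848} -0.0187
```

View pics/scene0.png

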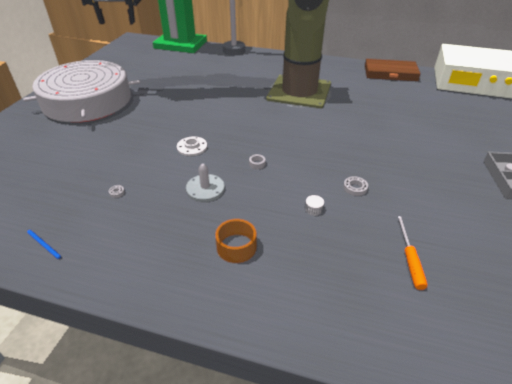

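View pics/top0.png

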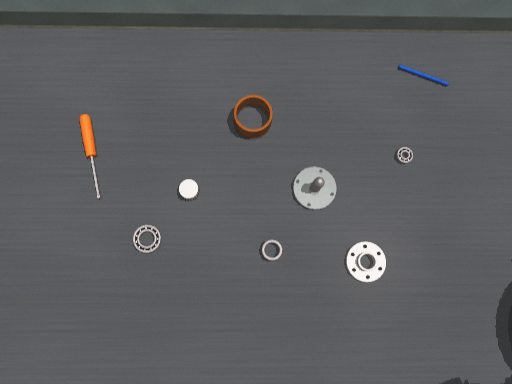

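The top view shows the arbor at about (315,188), flange (366,262), spacer (272,250), bearing (147,239) and cap (188,189). In the scene view they are at (205,187), (192,146), (257,161), (356,186) and (315,205). Next I segment these parts and triangulate.

```bash
cat > h.py <<'E'
import cv2, numpy as np
from plant import r
def cam(n):
    c=r.camera_params(n); R=cv2.Rodrigues(c["rvec"])[0]; t=np.array(c["tvec"])
    return np.array([[c["fx"],0,c["cx"]],[0,c["fy"],c["cy"]],[0,0,1]]),R,t
def ray(n,p):
    K,R,t=cam(n); d=R.T@np.linalg.inv(K)@np.array([*p,1.]); return -R.T@t,d/np.linalg.norm(d)
def onz(n,p,z):
    o,d=ray(n,p); return o+d*(z-o[2])/d[2]
def tri(p,q):
    a,u=ray("top",p); b,v=ray("scene",q)
    s=np.linalg.lstsq(np.c_[u,-v],b-a,rcond=None)[0]; A=a+s[0]*u;B=b+s[1]*v
    return (A+B)/2,np.linalg.norm(A-B)
def pix(n,X):
    K,R,t=cam(n); x=K@(R@np.asarray(X)+t); return x[:2]/x[2]
def blobs(img,box=None,th=95):
    g=img.min(2).astype(np.uint8)
    m=(g>th).astype(np.uint8); m=cv2.morphologyEx(m,cv2.MORPH_CLOSE,np.ones((3,3)))
    out=[]
    for c in cv2.findContours(m,cv2.RETR_EXTERNAL,cv2.CHAIN_APPROX_NONE)[0]:
        if cv2.contourArea(c)>40:
            M=cv2.moments(cv2.convexHull(c)); out.append((M["m10"]/M["m00"],M["m01"]/M["m00"],M["m00"],*cv2.boundingRect(c)))
    return out
E
python3 - <<'E'
from h import *
for n in("top","scene"):
    im=cv2.imread(f"pics/{n}0.png")
    for b in blobs(im): 
        if n=="top" or (95<b[0]<400 and 130<b[1]<220): print(n,np.round(b,1))
t=cv2.imread("pics/top0.png");s=cv2.imread("pics/scene0.png")
a=cv2.resize(t[150:290,250:400],None,fx=4,fy=4,interpolation=cv2.INTER_CUBIC)
cv2.imwrite("pics/cropt.png",a)
a=cv2.resize(s[130:220,150:380],None,fx=3.4,fy=3.4,interpolation=cv2.INTER_CUBIC)
cv2.imwrite("pics/crops.png",a)
E
```

```text
top [496.5 375.2 151.5 485.  372.   27.    8. ]
top [ 52.  378.3 860.    5.  372.   98.   12. ]
top [207.5 377.3 964.5 159.  370.  101.   14. ]
top [493.6 363.1 190.  480.  357.   27.   13. ]
top [ 208.9  362.6 1686.5  133.   353.   157.    19. ]
top [203.9 345.5 315.5 179.  340.   52.   11. ]
top [  58.9  357.2 2432.5    0.   340.   130.    30. ]
top [ 374.1  362.4 4645.5  293.   338.   163.    46. ]
top [252.9 272.9 190.  235.  268.   34.   10. ]
top [ 85.  251.7 459.   54.  245.   59.   13. ]
top [ 251.5  250.2 1105.5  209.   239.    74.    24. ]
top [504.8 234.9  73.5 496.  232.   16.    7. ]
top [147.4 238.1 660.  133.  224.   32.   29. ]
top [  49.9  235.9 1537.5   13.   224.    87.    25. ]
top [  66.7  218.  1160.    13.   210.   107.    19. ]
top [ 487.4  213.3 1426.   457.   197.    55.    33. ]
top [276.8 196.3 225.5 262.  190.   32.   12. ]
top [500.7 190.3 147.  489.  186.   23.    9. ]
top [  49.4  197.6 1378.5    6.   180.    74.    32. ]
top [  297.2   235.6 34157.     77.    166.    367.    162. ]
top [210.6 170.  243.  190.  163.   42.   12. ]
top [ 99.8 183.  890.5  85.  156.   38.   46. ]
top [404.8 154.2 194.  397.  146.   16.   17. ]
top [106.8 125.4 118.   93.  122.   28.    7. ]
top [380.9 108.5 273.  355.  104.   56.    9. ]
top [ 92. 106. 410.  66. 100.  55.  12.]
top [353.7  91.9 764.  316.   84.   79.   17. ]
top [214.   89.8 728.  180.   83.   71.   15. ]
top [356.7  76.4 731.  322.   67.   74.   17. ]
top [112.8  65.  113.5  82.   64.   61.    3. ]
top [350.3  64.5 370.  330.   57.   39.   16. ]
top [84.1 57.6 92.  75.  54.  19.   8. ]
top [ 487.4   76.2 2049.   454.    50.    58.    55. ]
top [ 223.2   66.7 3025.   165.    47.   122.    38. ]
top [  68.4   73.  3773.    17.    45.   104.    54. ]
scene [2.68200e+02 1.77700e+02 1.80113e+05 0.00000e+00 0.00000e+00 5.12000e+02
 3.84000e+02]
```

View pics/cropt.png

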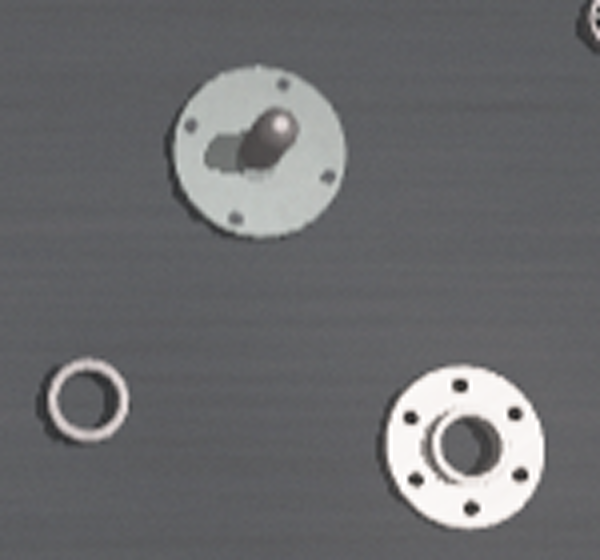

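View pics/crops.png

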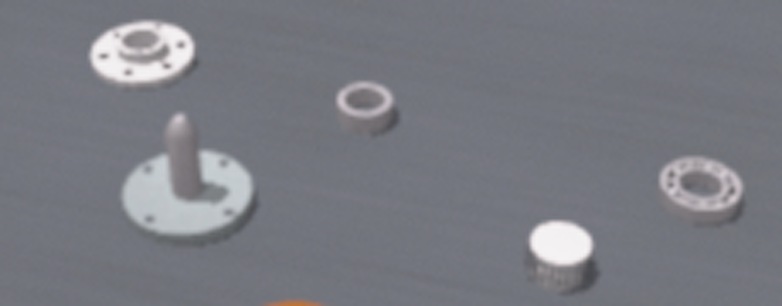

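The crops show the arbor and flange as clean discs, with the pin tip near (319,182), and bright ring faces on the spacer and bearing. I raise the threshold to isolate the top faces.

```bash
python3 - <<'E'
from h import *
S=dict(arbor=((315,188),(205,187)),flange=((366,262),(192,146)),spacer=((272,250),(257,161)),bearing=((147,239),(356,186)),cap=((188,189),(315,203)))
im={n:cv2.imread(f"pics/{n}0.png") for n in("top","scene")}
for k,v in S.items():
  for th in (125,150,170):
    c={}
    for n,p in zip(im,v):
        bb=[b for b in blobs(im[n],th=th) if np.hypot(b[0]-p[0],b[1]-p[1])<14]
        if bb: b=max(bb,key=lambda b:b[2]); c[n]=b; 
    print(k,th,{n:np.round(b[:3]+b[5:],1).tolist() for n,b in c.items()}, *( [np.round(x,4) for x in tri(c["top"][:2],c["scene"][:2])] if len(c)==2 else []))
E
```

```text
arbor 125 {'top': [314.6, 187.4, 1403.5, 43.0, 43.0], 'scene': [204.2, 183.1, 938.0, 40.0, 36.0]} [ 0.6152 -0.1251  0.0201] 0.0011
arbor 150 {'top': [314.5, 187.4, 1372.0, 42.0, 43.0], 'scene': [204.5, 186.0, 715.5, 38.0, 25.0]} [ 0.6167 -0.1253  0.0116] 0.0007
arbor 170 {'top': [314.5, 187.6, 1315.5, 42.0, 42.0], 'scene': [204.7, 186.1, 651.0, 37.0, 23.0]} [ 0.6163 -0.1252  0.0111] 0.001
flange 125 {'top': [365.9, 261.4, 1251.5, 39.0, 42.0], 'scene': [191.1, 145.2, 479.5, 32.0, 20.0]} [ 0.4486 -0.237   0.0077] 0.0003
flange 150 {'top': [365.9, 261.3, 1225.5, 39.0, 41.0], 'scene': [191.3, 145.0, 434.5, 31.0, 19.0]} [ 0.4486 -0.2366  0.0088] 0.0007
flange 170 {'top': [366.0, 261.4, 1210.0, 39.0, 40.0], 'scene': [191.3, 144.8, 404.0, 30.0, 18.0]} [ 0.4484 -0.2364  0.0095] 0.0009
spacer 125 {'top': [271.6, 249.4, 308.0, 20.0, 21.0], 'scene': [256.8, 158.9, 138.5, 17.0, 11.0]} [ 0.4744 -0.0248  0.0199] 0.0006
spacer 150 {'top': [271.7, 249.5, 293.5, 20.0, 20.0], 'scene': [256.8, 158.7, 117.5, 17.0, 10.0]} [ 0.4741 -0.0249  0.0206] 0.0009
spacer 170 {'top': [271.7, 249.6, 284.0, 20.0, 20.0]}
bearing 125 {'top': [146.4, 238.3, 582.5, 28.0, 28.0], 'scene': [355.6, 183.7, 308.0, 25.0, 16.0]} [0.4994 0.2527 0.0159] 0.0004
bearing 150 {'top': [146.4, 238.1, 567.0, 28.0, 27.0], 'scene': [355.6, 183.6, 275.5, 24.0, 16.0]} [0.4998 0.2526 0.0163] 0.0002
bearing 170 {'top': [146.3, 238.2, 542.5, 27.0, 27.0], 'scene': [355.7, 183.8, 238.5, 24.0, 15.0]} [0.4996 0.2531 0.0156] 0.0003
cap 125 {'top': [188.1, 188.4, 284.5, 19.0, 20.0], 'scene': [314.0, 202.5, 263.0, 20.0, 21.0]} [0.6111 0.1618 0.0239] 0.0008
cap 150 {'top': [188.1, 188.2, 269.5, 19.0, 19.0], 'scene': [314.6, 201.0, 180.0, 19.0, 13.0]} [0.6105 0.1621 0.0284] 0.001
cap 170 {'top': [188.1, 188.1, 265.0, 19.0, 19.0], 'scene': [314.5, 201.0, 174.0, 18.0, 13.0]} [0.6106 0.1619 0.0284] 0.0005
```

```bash
cat > d.py <<'E'
import sys, numpy as np
from plant import r
from scipy.spatial.transform import Rotation as Ro
s=r.get_state(); R=Ro.from_quat(s["eef_rot"]); M=R.as_matrix()
z=M[:,2]; w=np.cross(z,[0,0,-1])   # rotation to level the tool, world axes
print("pos",np.round(s["tool_pos"],4),"yaw",round(np.arctan2(M[1,0],M[0,0]),3),"level rv(tool)",np.round(M.T@w,4),"t",round(s["clock"],2),"op",round(s["opening"],3))
for a in sys.argv[1:]:
    t=np.array([float(v) for v in a.split(",")]); print(a,"->",np.round(M.T@(t-s["tool_pos"]),4))
E
python3 d.py .4485,-.2366,.11
```

```text
pos [ 0.1646 -0.6024  0.238 ] yaw 0.267 level rv(tool) [-0.0016  0.0001  0.    ] t 0.1 op 0.998
.4485,-.2366,.11 -> [ 0.3703 -0.2777  0.1284]
```

The rows are not in the units I measure in: shifts go in units of 100 mm and turns go in units of 0.1 rad. I convert before sending: 0.35 m is 3.5, 0.32 m is 3.2.

```bash
echo '[[[1,0.3,-0.23,0,0,0,0],[1,0.7,-0.53,0.1,0,0,0],[1,1.1,-0.83,0.3,0,0,0],[1,1.5,-1.13,0.5,0,0,0],[1,1.9,-1.43,0.7,0,0,0],[1,2.3,-1.73,0.9,0,0,0],[1,2.6,-1.95,1,0,0,0],[1,2.9,-2.17,1.1,0,0,0],[1,3.2,-2.4,1.2,0,0,0],[1,3.5,-2.62,1.28,0,0,0]]]' > rows.txt && python3 steer.py rows.txt 30; python3 d.py .4485,-.2366,.11 .4485,-.2366,.013
```

```text
clock: 1.1
tool_pos: [0.434, -0.2561, 0.1099]
eef_rot: [0.991, 0.133, -0.0, -0.0]
contact_force: [0.9, 0.7, -0.7]
opening: 0.997
finger_force: 0.0
pos [ 0.434  -0.2561  0.1099] yaw 0.268 level rv(tool) [-0.0008  0.0009  0.    ] t 1.1 op 0.997
.4485,-.2366,.11 -> [ 0.0192 -0.0149 -0.0001]
.4485,-.2366,.013 -> [ 0.0193 -0.0148  0.0969]
```

Converted, 0.095 m is 0.95, 0.09 m is 0.9.

```bash
echo '[[[1,0.1,-0.07,0,0,0,0],[1,0.2,-0.15,0,0,0,0],[1,0.2,-0.15,0.3,0,0,0],[1,0.2,-0.15,0.6,0,0,0],[1,0.2,-0.15,0.8,0,0,0],[1,0.2,-0.15,0.9,0,0,0],[1,0.2,-0.15,0.95,0,0,0],[1,0.2,-0.15,0.95,0,0,0]]]' > rows.txt && python3 steer.py rows.txt; python3 d.py .4485,-.2366,.013
```

```text
clock: 1.9
tool_pos: [0.4484, -0.2389, 0.0159]
eef_rot: [0.991, 0.132, -0.0, 0.0]
contact_force: [0.2, 0.2, -0.4]
opening: 1.002
finger_force: 0.0
pos [ 0.4484 -0.2389  0.0159] yaw 0.266 level rv(tool) [0.0004 0.0002 0.    ] t 1.9 op 1.002
.4485,-.2366,.013 -> [ 0.0007 -0.0022  0.0029]
```

Converted, 0.003 m is 0.03, -0.002 m is -0.02.

```bash
echo '[[[1,0.01,-0.02,0.02,0,0,0],[1,0.01,-0.02,0.03,0,0,0],[0.3,0.01,-0.02,0.03,0,0,0],[0.3,0.01,-0.02,0.03,0,0,0],[0.3,0.01,-0.02,0.03,0,0,0],[0.3,0.01,-0.02,0.03,0,0,0],[0.3,0.01,-0.02,0.03,0,0,0],[0.3,0.01,-0.02,0.03,0,0,0]]]' > rows.txt && python3 steer.py rows.txt 30; python3 d.py .4485,-.2366,.013
```

```text
clock: 2.7
tool_pos: [0.4491, -0.236, 0.0127]
eef_rot: [0.991, 0.133, 0.0, 0.0]
contact_force: [0.1, 0.1, 0.6]
opening: 0.485
finger_force: 30.1
pos [ 0.4491 -0.236   0.0127] yaw 0.267 level rv(tool) [ 0.0001 -0.      0.    ] t 2.7 op 0.485
.4485,-.2366,.013 -> [-0.0007  0.0004 -0.0003]
```

```bash
echo '[[[0.3,0,0,-0.1,0,0,0],[0.3,0,0,-0.3,0,0,0],[0.3,0,0,-0.6,0,0,0],[0.3,0,0,-0.9,0,0,0],[0.3,0,0,-1.1,0,0,0],[0.3,0,0,-1.2,0,0,0],[0.3,0,0,-1.2,0,0,0]]]' > rows.txt && python3 steer.py rows.txt 45; python3 d.py .6163,-.1252,.13
```

```text
clock: 3.4
tool_pos: [0.4496, -0.2362, 0.134]
eef_rot: [0.991, 0.133, 0.001, 0.001]
contact_force: [0.5, 0.3, -1.8]
opening: 0.48
finger_force: 45.0
pos [ 0.4496 -0.2362  0.134 ] yaw 0.267 level rv(tool) [ 0.0015 -0.0018  0.    ] t 3.4 op 0.48
.6163,-.1252,.13 -> [ 0.1901 -0.0632  0.0042]
```

```bash
echo '[[[0.3,0.2,-0.07,0,0,0,0],[0.3,0.5,-0.17,0,0,0,0],[0.3,0.8,-0.27,0,0,0,0],[0.3,1.1,-0.37,0,0,0,0],[0.3,1.4,-0.47,0,0,0,0],[0.3,1.65,-0.56,0,0,0,0],[0.3,1.8,-0.6,0,0,0,0],[0.3,1.9,-0.63,0,0,0,0],[0.3,1.9,-0.63,0.04,0,0,0],[0.3,1.9,-0.63,0.04,0,0,0]]]' > rows.txt && python3 steer.py rows.txt; python3 - <<'E'
from h import *
for n in("scene","top"):
    cv2.imwrite(f"pics/{n}1.png",cv2.cvtColor(r.snapshot(n),cv2.COLOR_RGB2BGR))
t=cv2.imread("pics/top1.png");s=cv2.imread("pics/scene1.png")
a=np.hstack([cv2.resize(i,(400,400),interpolation=cv2.INTER_CUBIC) for i in(t[130:250,255:375],s[110:210,155:255])]);cv2.imwrite("pics/c1.png",a)
E
python3 d.py .6163,-.1252,.0245
```

```text
clock: 4.4
tool_pos: [0.614, -0.1258, 0.1273]
eef_rot: [0.991, 0.133, -0.002, -0.0]
contact_force: [-0.6, 0.3, -1.6]
opening: 0.482
finger_force: 45.0
pos [ 0.6142 -0.1264  0.1281] yaw 0.265 level rv(tool) [0.0001 0.0026 0.    ] t 4.5 op 0.485
.6163,-.1252,.0245 -> [ 0.0026 -0.0006  0.1036]
```

View pics/c1.png

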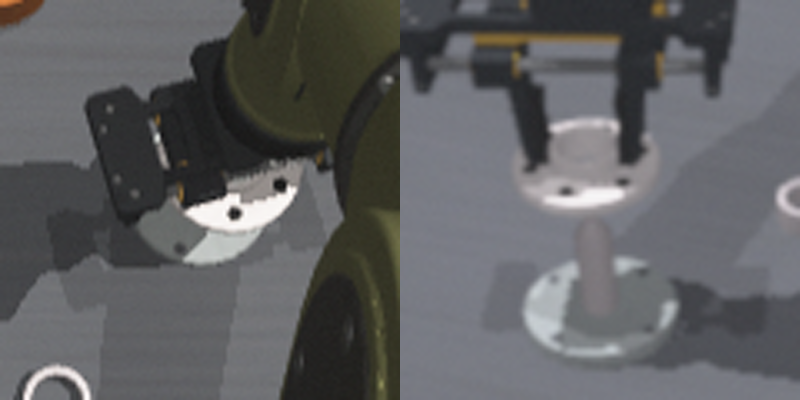

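The flange is held level directly over the pin: in the right crop the disc is at (588,165) and the pin at (597,260). I lower it now.

```bash
echo '[[[0.3,0.025,-0.005,0,0,0,0],[0.3,0.025,-0.005,0.2,0,0,0],[0.3,0.025,-0.005,0.4,0,0,0],[0.3,0.025,-0.005,0.6,0,0,0],[0.3,0.025,-0.005,0.75,0,0,0],[0.3,0.025,-0.005,0.85,0,0,0],[0.3,0.025,-0.005,0.9,0,0,0],[0.3,0.025,-0.005,0.9,0,0,0]]]' > rows.txt && python3 steer.py rows.txt;python3 d.py .6163,-.1252,.0245
```

```text
clock: 5.3
tool_pos: [0.6179, -0.124, 0.0384]
eef_rot: [0.991, 0.133, -0.0, -0.0]
contact_force: [-0.7, 0.3, -1.5]
opening: 0.482
finger_force: 45.0
pos [ 0.6179 -0.124   0.0384] yaw 0.267 level rv(tool) [-0.0001  0.0005  0.    ] t 5.3 op 0.482
.6163,-.1252,.0245 -> [-0.0019  0.0007  0.0139]
```

Converted, 0.0145 m is 0.145, 0.013 m is 0.13.

```bash
echo '[[[0.3,-0.01,0.005,0.04,0,0,0],[0.3,-0.01,0.005,0.08,0,0,0],[0.3,-0.01,0.005,0.11,0,0,0],[0.3,-0.01,0.005,0.13,0,0,0],[0.3,-0.01,0.005,0.145,0,0,0],[0.3,-0.01,0.005,0.145,0,0,0]]]' > rows.txt && python3 steer.py rows.txt;python3 d.py .6163,-.1252,.0245
```

```text
clock: 5.9
tool_pos: [0.6172, -0.1247, 0.0248]
eef_rot: [0.991, 0.133, -0.0, 0.0]
contact_force: [-0.7, 0.5, 2.5]
opening: 0.485
finger_force: 45.0
pos [ 0.6172 -0.1247  0.0248] yaw 0.267 level rv(tool) [0.0001 0.0001 0.    ] t 5.9 op 0.485
.6163,-.1252,.0245 -> [-0.001   0.0003  0.0003]
```

Contact is felt (+4 N) at the expected height. I release and rise.

Converted, -0.1 m is -1, -0.09 m is -0.9.

```bash
echo '[[[0.6,0,0,0,0,0,0],[0.8,0,0,0,0,0,0],[0.8,0,0,0,0,0,0],[0.8,0,0,-0.1,0,0,0],[0.8,0,0,-0.4,0,0,0],[0.8,0,0,-0.7,0,0,0],[0.8,0,0,-0.9,0,0,0],[0.8,0,0,-1,0,0,0]]]' > rows.txt && python3 steer.py rows.txt;python3 d.py .4742,-.0249,.1
```

```text
clock: 6.7
tool_pos: [0.6185, -0.125, 0.127]
eef_rot: [0.991, 0.133, 0.002, 0.001]
contact_force: [-0.2, -0.6, -0.5]
opening: 0.802
finger_force: 0.0
pos [ 0.6185 -0.125   0.127 ] yaw 0.267 level rv(tool) [ 0.0017 -0.0037  0.    ] t 6.7 op 0.802
.4742,-.0249,.1 -> [-0.113  -0.1346  0.0263]
```

Converted, -0.134 m is -1.34, -0.13 m is -1.3.

```bash
echo '[[[0.9,-0.15,-0.18,0,0,0,0],[1,-0.35,-0.42,0,0,0,0],[1,-0.6,-0.7,0,0,0,0],[1,-0.85,-1,0.1,0,0,0],[1,-1,-1.2,0.2,0,0,0],[1,-1.1,-1.3,0.26,0,0,0],[1,-1.13,-1.34,0.4,0,0,0],[1,-1.13,-1.34,0.6,0,0,0],[1,-1.13,-1.34,0.7,0,0,0],[1,-1.13,-1.34,0.7,0,0,0]]]' > rows.txt && python3 steer.py rows.txt;python3 - <<'E'
from h import *
for n in("scene","top"):
    cv2.imwrite(f"pics/{n}2.png",cv2.cvtColor(r.snapshot(n),cv2.COLOR_RGB2BGR))
t=cv2.imread("pics/top2.png");s=cv2.imread("pics/scene2.png")
a=np.hstack([cv2.resize(i,(400,400),interpolation=cv2.INTER_CUBIC) for i in(t[130:250,255:375],s[110:210,155:255])]);cv2.imwrite("pics/c2.png",a)
E
python3 d.py .4742,-.0249,.005
```

```text
clock: 7.7
tool_pos: [0.4722, -0.0253, 0.0531]
eef_rot: [0.991, 0.133, -0.001, -0.0]
contact_force: [-0.3, 0.5, 0.1]
opening: 1.001
finger_force: 0.0
pos [ 0.473  -0.0254  0.0543] yaw 0.267 level rv(tool) [0.0002 0.0001 0.    ] t 7.8 op 0.998
.4742,-.0249,.005 -> [ 0.0013 -0.0002  0.0493]
```

View pics/c2.png

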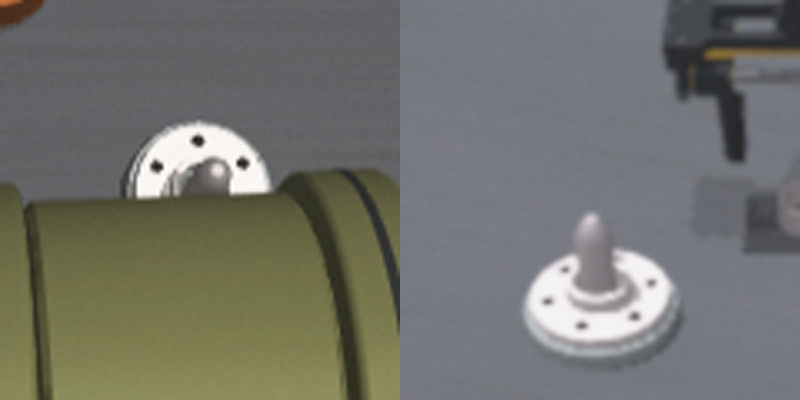

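The flange sits flat and centred on the base, at (600,305) in the right crop. Now the spacer.

Converted, 0.049 m is 0.49, 0.044 m is 0.44.

```bash
echo '[[[1,0.01,0,0.2,0,0,0],[1,0.01,0,0.35,0,0,0],[1,0.01,0,0.44,0,0,0],[1,0.01,0,0.49,0,0,0],[1,0.01,0,0.49,0,0,0],[0.3,0.01,0,0.49,0,0,0],[0.3,0.01,0,0.49,0,0,0],[0.3,0.01,0,0.49,0,0,0],[0.3,0.01,0,0.49,0,0,0],[0.3,0.01,0,0.49,0,0,0]]]' > rows.txt && python3 steer.py rows.txt 40;python3 d.py .4742,-.0249,.005
```

```text
clock: 8.8
tool_pos: [0.474, -0.025, 0.0054]
eef_rot: [0.991, 0.133, 0.0, 0.0]
contact_force: [-0.1, -0.3, -0.5]
opening: 0.569
finger_force: 0.0
pos [ 0.474  -0.025   0.0054] yaw 0.267 level rv(tool) [ 0.0002 -0.0003  0.    ] t 8.8 op 0.569
.4742,-.0249,.005 -> [ 0.0002 -0.      0.0004]
```

```bash
echo '[[[0.3,0,0,0,0,0,0],[0.3,0,0,0,0,0,0],[0.3,0,0,0,0,0,0]]]' > rows.txt && python3 steer.py rows.txt;python3 d.py .474,-.025,.13
```

```text
clock: 9.1
tool_pos: [0.4739, -0.025, 0.0053]
eef_rot: [0.991, 0.133, 0.0, 0.0]
contact_force: [-0.5, 0.5, 2.4]
opening: 0.503
finger_force: 40.0
pos [ 0.4739 -0.025   0.0053] yaw 0.267 level rv(tool) [ 0.0001 -0.0002  0.    ] t 9.1 op 0.503
.474,-.025,.13 -> [ 1.000e-04  0.000e+00 -1.247e-01]
```

Converted, -0.12 m is -1.2, -0.11 m is -1.1.

```bash
echo '[[[0.3,0,0,-0.1,0,0,0],[0.3,0,0,-0.3,0,0,0],[0.3,0,0,-0.6,0,0,0],[0.3,0,0,-0.9,0,0,0],[0.3,0,0,-1.1,0,0,0],[0.3,0,0,-1.2,0,0,0],[0.3,0.2,0.24,-1.2,0,0,0],[0.3,0.45,0.5,-1.2,0,0,0],[0.3,0.7,0.8,-1.2,0,0,0],[0.3,0.9,1.05,-1.2,0,0,0]]]' > rows.txt && python3 steer.py rows.txt;python3 d.py .6163,-.1252,.1293; echo '[[[0.3,0.15,0.18,0,0,0,0],[0.3,0.18,0.24,0,0,0,0],[0.3,0.19,0.27,0,0,0,0],[0.3,0.19,0.27,0,0,0,0]]]' > rows.txt && python3 steer.py rows.txt; python3 d.py .6163,-.1252,.0393
```

```text
clock: 10.1
tool_pos: [0.5895, -0.1038, 0.125]
eef_rot: [0.991, 0.133, -0.0, 0.0]
contact_force: [1.2, 0.4, -0.8]
opening: 0.505
finger_force: 40.0
pos [ 0.5895 -0.1038  0.125 ] yaw 0.266 level rv(tool) [0.0002 0.0002 0.    ] t 10.1 op 0.505
.6163,-.1252,.1293 -> [ 0.0202  0.0277 -0.0043]
clock: 10.5
tool_pos: [0.6124, -0.123, 0.1247]
eef_rot: [0.991, 0.133, -0.001, -0.0]
contact_force: [-0.1, -0.9, -0.9]
opening: 0.507
finger_force: 40.0
pos [ 0.6124 -0.123   0.1247] yaw 0.267 level rv(tool) [-0.0011  0.0021  0.    ] t 10.5 op 0.507
.6163,-.1252,.0393 -> [0.0034 0.0032 0.0854]
```

```bash
echo '[[[0.3,0.015,0.01,0,0,0,0],[0.3,0.015,0.01,0,0,0,0],[0.3,0.015,0.01,0.2,0,0,0],[0.3,0.015,0.01,0.4,0,0,0],[0.3,0.015,0.01,0.55,0,0,0],[0.3,0.015,0.01,0.65,0,0,0],[0.3,0.015,0.01,0.7,0,0,0],[0.3,0.015,0.01,0.7,0,0,0]]]' > rows.txt && python3 steer.py rows.txt;python3 d.py .6163,-.1252,.0393
```

```text
clock: 11.3
tool_pos: [0.6153, -0.1241, 0.0548]
eef_rot: [0.991, 0.133, -0.0, -0.0]
contact_force: [-0.7, -0.5, -2.0]
opening: 0.506
finger_force: 40.0
pos [ 0.6153 -0.1241  0.0548] yaw 0.267 level rv(tool) [-0.0002  0.0007  0.    ] t 11.3 op 0.506
.6163,-.1252,.0393 -> [0.0007 0.0014 0.0155]
```

Converted, 0.016 m is 0.16, 0.014 m is 0.14.

```bash
echo '[[[0.3,0.01,0.015,0.04,0,0,0],[0.3,0.01,0.015,0.08,0,0,0],[0.3,0.01,0.015,0.12,0,0,0],[0.3,0.01,0.015,0.14,0,0,0],[0.3,0.01,0.015,0.16,0,0,0],[0.3,0.01,0.015,0.16,0,0,0]]]' > rows.txt && python3 steer.py rows.txt;python3 d.py .6163,-.1252,.0393
```

```text
clock: 11.9
tool_pos: [0.6169, -0.1253, 0.0394]
eef_rot: [0.991, 0.133, 0.0, 0.0]
contact_force: [-0.6, -0.1, 0.0]
opening: 0.508
finger_force: 40.0
pos [ 0.6169 -0.1253  0.0394] yaw 0.267 level rv(tool) [ 0.0001 -0.0001  0.    ] t 11.9 op 0.508
.6163,-.1252,.0393 -> [-0.0006 -0.0003  0.0001]
```

```bash
echo '[[[0.3,0,0,0.005,0,0,0],[0.3,0,0,0.01,0,0,0]]]' > rows.txt && python3 steer.py rows.txt; python3 d.py
```

```text
clock: 12.1
tool_pos: [0.6169, -0.1253, 0.0393]
eef_rot: [0.991, 0.133, 0.0, 0.0]
contact_force: [-2.4, 0.9, 10.6]
opening: 0.505
finger_force: 40.0
pos [ 0.6169 -0.1253  0.0393] yaw 0.267 level rv(tool) [ 0.0002 -0.0002  0.    ] t 12.1 op 0.505
```

Firm contact at about 12 N, so it is seated. I release, then move up and toward the bearing.

Converted, -0.08 m is -0.8, -0.065 m is -0.65.

```bash
echo '[[[0.3,0,0,-0.005,0,0,0],[0.6,0,0,-0.005,0,0,0],[0.8,0,0,0,0,0,0],[0.8,0,0,0,0,0,0],[0.8,0,0,-0.1,0,0,0],[0.8,0,0,-0.4,0,0,0],[0.8,0,0,-0.65,0,0,0],[0.8,0,0,-0.8,0,0,0],[0.8,0,0,-0.8,0,0,0]]]' > rows.txt && python3 steer.py rows.txt;python3 d.py .4997,.2527,.1
```

```text
clock: 13.0
tool_pos: [0.6185, -0.1257, 0.1207]
eef_rot: [0.991, 0.133, 0.002, 0.001]
contact_force: [-0.6, -0.1, 0.0]
opening: 0.801
finger_force: 0.0
pos [ 0.6185 -0.1257  0.1207] yaw 0.267 level rv(tool) [ 0.002  -0.0044  0.    ] t 13.0 op 0.801
.4997,.2527,.1 -> [-0.015  -0.3963  0.0198]
```

```bash
echo '[[[0.9,0,-0.2,0,0,0,0],[1,0,-0.6,0,0,0,0],[1,-0.03,-1.05,0,0,0,0],[1,-0.06,-1.5,0,0,0,0],[1,-0.09,-1.95,0,0,0,0],[1,-0.12,-2.4,0,0,0,0],[1,-0.15,-2.85,0,0,0,0],[1,-0.15,-3.25,0.1,0,0,0],[1,-0.15,-3.6,0.2,0,0,0],[1,-0.15,-3.85,0.2,0,0,0]]]' > rows.txt && python3 steer.py rows.txt;echo '[[[1,0,-0.08,0,0,0,0],[1,0,-0.11,0.2,0,0,0],[1,0,-0.11,0.4,0,0,0],[1,0,-0.11,0.5,0,0,0],[1,0,-0.11,0.5,0,0,0]]]' > rows.txt && python3 steer.py rows.txt;python3 - <<'E'
from h import *
for n in("scene","top"):
    cv2.imwrite(f"pics/{n}3.png",cv2.cvtColor(r.snapshot(n),cv2.COLOR_RGB2BGR))
t=cv2.imread("pics/top3.png");s=cv2.imread("pics/scene3.png")
a=np.hstack([cv2.resize(i,(400,400),interpolation=cv2.INTER_CUBIC) for i in(t[130:250,255:375],s[110:210,155:255])]);cv2.imwrite("pics/c3.png",a)
E
python3 d.py .4997,.2527,.0045
```

```text
clock: 14.0
tool_pos: [0.4982, 0.2448, 0.096]
eef_rot: [0.991, 0.135, -0.002, 0.0]
contact_force: [0.4, -0.3, 0.3]
opening: 0.998
finger_force: 0.0
clock: 14.5
tool_pos: [0.4974, 0.2508, 0.0468]
eef_rot: [0.991, 0.132, -0.001, 0.001]
contact_force: [0.1, -0.5, -0.2]
opening: 1.002
finger_force: 0.0
pos [0.4984 0.2518 0.0484] yaw 0.266 level rv(tool) [ 0.0006 -0.0001  0.    ] t 14.6 op 1.001
.4997,.2527,.0045 -> [ 0.0014 -0.0005  0.0439]
```

View pics/c3.png

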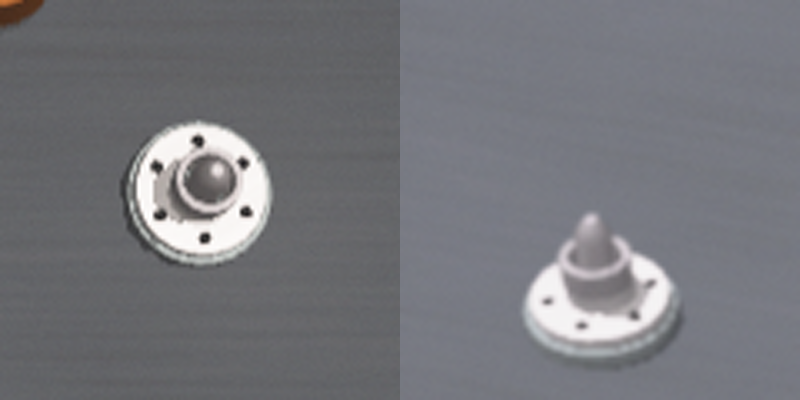

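The spacer sits upright and centred on the hub. Pin and ring are concentric at (210,178) in the top crop. Now the bearing.

Converted, 0.043 m is 0.43, 0.04 m is 0.4.

```bash
echo '[[[1,0.01,-0.005,0.2,0,0,0],[1,0.01,-0.005,0.33,0,0,0],[1,0.01,-0.005,0.4,0,0,0],[1,0.01,-0.005,0.43,0,0,0],[1,0.01,-0.005,0.43,0,0,0],[0.5,0.01,-0.005,0.43,0,0,0],[0.5,0.01,-0.005,0.43,0,0,0],[0.5,0.01,-0.005,0.43,0,0,0],[0.5,0.01,-0.005,0.43,0,0,0],[0.5,0.01,-0.005,0.43,0,0,0]]]' > rows.txt && python3 steer.py rows.txt 45;echo '[[[0.5,0,0,0,0,0,0],[0.5,0,0,0,0,0,0]]]' > rows.txt && python3 steer.py rows.txt;python3 d.py .4997,.2527,.0045
```

```text
clock: 15.6
tool_pos: [0.499, 0.2535, 0.0055]
eef_rot: [0.991, 0.133, 0.0, -0.0]
contact_force: [0.0, -0.2, 2.6]
opening: 0.69
finger_force: 45.0
clock: 15.8
tool_pos: [0.499, 0.2535, 0.0055]
eef_rot: [0.991, 0.133, 0.0, -0.0]
contact_force: [0.3, 0.1, 5.6]
opening: 0.688
finger_force: 45.0
pos [0.499  0.2535 0.0055] yaw 0.267 level rv(tool) [ 0.0001 -0.0005  0.    ] t 15.8 op 0.688
.4997,.2527,.0045 -> [0.0004 0.0009 0.001 ]
```

Converted, -0.12 m is -1.2, -0.11 m is -1.1.

```bash
echo '[[[0.5,0,0,-0.1,0,0,0],[0.5,0,0,-0.3,0,0,0],[0.5,0,0,-0.6,0,0,0],[0.5,0,0,-0.9,0,0,0],[0.5,0,0,-1.1,0,0,0],[0.5,0,0,-1.2,0,0,0],[0.5,0,0,-1.2,0,0,0]]]' > rows.txt && python3 steer.py rows.txt;python3 d.py .6163,-.1252,.1255
```

```text
clock: 16.5
tool_pos: [0.4992, 0.2538, 0.1262]
eef_rot: [0.991, 0.133, 0.001, -0.0]
contact_force: [-0.0, 0.1, -2.8]
opening: 0.69
finger_force: 45.0
pos [0.4992 0.2538 0.1262] yaw 0.267 level rv(tool) [-0.0005 -0.0018  0.    ] t 16.5 op 0.69
.6163,-.1252,.1255 -> [0.013  0.3964 0.0006]
```

Converted, 0.375 m is 3.75, 0.35 m is 3.5.

```bash
echo '[[[0.5,0,0.2,0,0,0,0],[0.5,0,0.55,0,0,0,0],[0.5,0.02,1,0,0,0,0],[0.5,0.04,1.45,0,0,0,0],[0.5,0.06,1.9,0,0,0,0],[0.5,0.08,2.35,0,0,0,0],[0.5,0.1,2.8,0,0,0,0],[0.5,0.12,3.2,0,0,0,0],[0.5,0.13,3.5,0,0,0,0],[0.5,0.13,3.75,0,0,0,0]]]' > rows.txt && python3 steer.py rows.txt;echo '[[[0.5,0,0.1,0,0,0,0],[0.5,0,0.17,0,0,0,0],[0.5,0,0.2,0,0,0,0],[0.5,0,0.2,0,0,0,0],[0.5,0,0.2,0,0,0,0]]]' > rows.txt && python3 steer.py rows.txt;python3 d.py .6163,-.1252,.0595
```

```text
clock: 17.5
tool_pos: [0.6094, -0.1075, 0.1233]
eef_rot: [0.991, 0.132, -0.001, -0.0]
contact_force: [0.5, 0.6, -3.0]
opening: 0.69
finger_force: 45.0
clock: 18.0
tool_pos: [0.6154, -0.1223, 0.1251]
eef_rot: [0.991, 0.134, -0.0, -0.001]
contact_force: [-0.2, -1.0, -2.6]
opening: 0.69
finger_force: 45.0
pos [ 0.6154 -0.1223  0.1251] yaw 0.269 level rv(tool) [-0.0012  0.0001  0.    ] t 18.0 op 0.69
.6163,-.1252,.0595 -> [0.0001 0.0031 0.0656]
```

Converted, 0.055 m is 0.55, 0.05 m is 0.5.

```bash
echo '[[[0.5,0,0.01,0,0,0,0],[0.5,0,0.01,0.1,0,0,0],[0.5,0,0.01,0.25,0,0,0],[0.5,0,0.01,0.4,0,0,0],[0.5,0,0.01,0.5,0,0,0],[0.5,0,0.01,0.55,0,0,0],[0.5,0,0.01,0.55,0,0,0]]]' > rows.txt && python3 steer.py rows.txt;python3 d.py .6163,-.1252,.0595
```

```text
clock: 18.7
tool_pos: [0.6151, -0.125, 0.069]
eef_rot: [0.991, 0.133, -0.001, -0.0]
contact_force: [0.4, -0.9, -2.2]
opening: 0.694
finger_force: 45.0
pos [ 0.6151 -0.125   0.069 ] yaw 0.267 level rv(tool) [-0.0008  0.0018  0.    ] t 18.7 op 0.694
.6163,-.1252,.0595 -> [0.0011 0.0005 0.0095]
```

Converted, 0.0105 m is 0.105, 0.0095 m is 0.095.

```bash
echo '[[[0.5,0.005,0,0.03,0,0,0],[0.5,0.005,0,0.06,0,0,0],[0.5,0.005,0,0.08,0,0,0],[0.5,0.005,0,0.095,0,0,0],[0.5,0.005,0,0.105,0,0,0],[0.5,0.005,0,0.105,0,0,0]]]' > rows.txt && python3 steer.py rows.txt;python3 d.py .6163,-.1252,.0595
```

```text
clock: 19.3
tool_pos: [0.6163, -0.125, 0.0597]
eef_rot: [0.991, 0.133, 0.0, 0.0]
contact_force: [-0.6, -0.3, -1.6]
opening: 0.689
finger_force: 45.0
pos [ 0.6163 -0.125   0.0597] yaw 0.267 level rv(tool) [ 0.0002 -0.0001  0.    ] t 19.3 op 0.689
.6163,-.1252,.0595 -> [-0.0001  0.0002  0.0002]
```

Converted, 0.001 m is 0.01, 0.0005 m is 0.005.

```bash
echo '[[[0.5,0,0,0.005,0,0,0],[0.5,0,0,0.01,0,0,0],[0.5,0,0,0.01,0,0,0]]]' > rows.txt && python3 steer.py rows.txt; python3 d.py
```

```text
clock: 19.6
tool_pos: [0.6164, -0.125, 0.0595]
eef_rot: [0.991, 0.133, 0.0, 0.0]
contact_force: [-1.6, 1.1, 4.6]
opening: 0.69
finger_force: 45.0
pos [ 0.6164 -0.125   0.0595] yaw 0.267 level rv(tool) [ 0.0003 -0.0004  0.    ] t 19.6 op 0.69
```

Seated with about 7 N of contact. I release it and go to the cap.

```bash
echo '[[[0.8,0,0,0,0,0,0],[0.9,0,0,0,0,0,0],[0.9,0,0,0,0,0,0],[0.9,0,0,-0.1,0,0,0],[0.9,0,0,-0.3,0,0,0],[0.9,0,0,-0.5,0,0,0],[0.9,0,0,-0.65,0,0,0],[0.9,0,0,-0.65,0,0,0]]]' > rows.txt && python3 steer.py rows.txt;python3 d.py .6106,.1619,.1
```

```text
clock: 20.4
tool_pos: [0.618, -0.1253, 0.1263]
eef_rot: [0.991, 0.133, 0.002, 0.001]
contact_force: [0.7, -0.1, -0.4]
opening: 0.898
finger_force: 0.0
pos [ 0.618  -0.1253  0.1263] yaw 0.267 level rv(tool) [ 0.0021 -0.0044  0.    ] t 20.4 op 0.898
.6106,.1619,.1 -> [ 0.0684 -0.2791  0.026 ]
```

Converted, -0.279 m is -2.79, -0.276 m is -2.76.

```bash
echo '[[[0.9,0.04,-0.2,0,0,0,0],[0.9,0.14,-0.6,0,0,0,0],[0.9,0.25,-1,0,0,0,0],[0.9,0.36,-1.45,0,0,0,0],[0.9,0.47,-1.9,0,0,0,0],[0.9,0.57,-2.3,0,0,0,0],[0.9,0.64,-2.6,0,0,0,0],[0.9,0.69,-2.76,0.1,0,0,0],[0.9,0.695,-2.79,0.25,0,0,0],[0.9,0.695,-2.79,0.45,0,0,0]]]' > rows.txt && python3 steer.py rows.txt;echo '[[[0.9,0,0,0.1,0,0,0],[0.9,0,0,0.2,0,0,0],[0.9,0,0,0.2,0,0,0]]]' > rows.txt && python3 steer.py rows.txt;python3 - <<'E'
from h import *
for n in("scene","top"):
    cv2.imwrite(f"pics/{n}4.png",cv2.cvtColor(r.snapshot(n),cv2.COLOR_RGB2BGR))
t=cv2.imread("pics/top4.png");s=cv2.imread("pics/scene4.png")
a=np.hstack([cv2.resize(i,(400,400),interpolation=cv2.INTER_CUBIC) for i in(t[130:250,255:375],s[110:210,155:255])]);cv2.imwrite("pics/c4.png",a)
E
python3 d.py .6106,.1619,.009
```

```text
clock: 21.4
tool_pos: [0.6099, 0.1611, 0.0773]
eef_rot: [0.991, 0.133, 0.0, 0.001]
contact_force: [-0.1, -1.1, -0.7]
opening: 0.897
finger_force: 0.0
clock: 21.7
tool_pos: [0.6089, 0.1605, 0.0569]
eef_rot: [0.991, 0.132, -0.002, 0.001]
contact_force: [0.5, -0.4, 0.6]
opening: 0.9
finger_force: 0.0
pos [0.61   0.1616 0.0587] yaw 0.266 level rv(tool) [ 0.0004 -0.      0.    ] t 21.8 op 0.901
.6106,.1619,.009 -> [ 0.0006 -0.0001  0.0497]
```

View pics/c4.png

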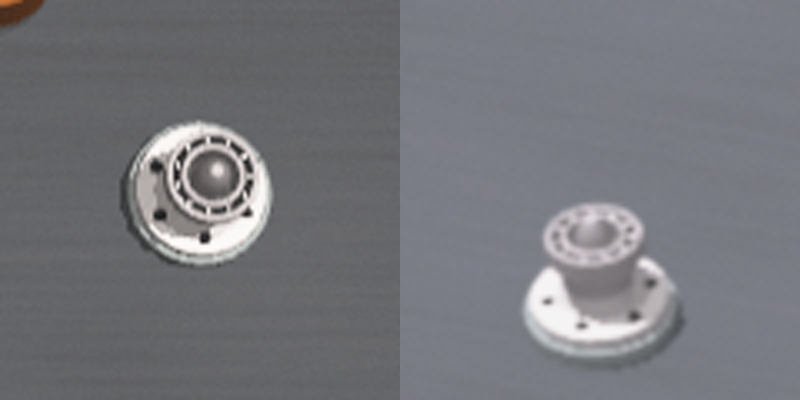

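The bearing is flat and concentric with the pin, at (212,175) in the top crop. Now the cap.

Converted, 0.049 m is 0.49, 0.044 m is 0.44.

```bash
echo '[[[0.9,0.005,0,0.2,0,0,0],[0.9,0.005,0,0.35,0,0,0],[0.9,0.005,0,0.44,0,0,0],[0.9,0.005,0,0.49,0,0,0],[0.9,0.005,0,0.49,0,0,0],[0.3,0.005,0,0.49,0,0,0],[0.3,0.005,0,0.49,0,0,0],[0.3,0.005,0,0.49,0,0,0],[0.3,0.005,0,0.49,0,0,0],[0.3,0.005,0,0.49,0,0,0]]]' > rows.txt && python3 steer.py rows.txt 40;echo '[[[0.3,0,0,0,0,0,0],[0.3,0,0,0,0,0,0],[0.3,0,0,0,0,0,0]]]' > rows.txt && python3 steer.py rows.txt;python3 d.py .6106,.1619,.009
```

```text
clock: 22.8
tool_pos: [0.6104, 0.1626, 0.01]
eef_rot: [0.991, 0.133, 0.0, 0.0]
contact_force: [-0.8, 0.3, 2.0]
opening: 0.483
finger_force: 40.0
clock: 23.1
tool_pos: [0.6104, 0.1626, 0.01]
eef_rot: [0.991, 0.133, 0.0, 0.0]
contact_force: [-0.4, -0.9, 3.5]
opening: 0.485
finger_force: 40.0
pos [0.6104 0.1626 0.01  ] yaw 0.267 level rv(tool) [ 0.0001 -0.0004  0.    ] t 23.1 op 0.485
.6106,.1619,.009 -> [-0.      0.0007  0.001 ]
```

Here c = 0.010, so the cap seats at TCP z = 0.080.

Converted, -0.01 m is -0.1, -0.12 m is -1.2.

```bash
echo '[[[0.3,0,0,-0.1,0,0,0],[0.3,0,0,-0.3,0,0,0],[0.3,0,0,-0.6,0,0,0],[0.3,0,0,-0.9,0,0,0],[0.3,0,0,-1.1,0,0,0],[0.3,0,0,-1.2,0,0,0],[0.3,0,0,-1.2,0,0,0]]]' > rows.txt && python3 steer.py rows.txt;python3 d.py .6163,-.1252,.13
```

```text
clock: 23.8
tool_pos: [0.611, 0.1628, 0.1311]
eef_rot: [0.991, 0.133, 0.001, -0.0]
contact_force: [0.7, -0.0, -0.5]
opening: 0.485
finger_force: 40.0
pos [0.611  0.1628 0.1311] yaw 0.267 level rv(tool) [-0.     -0.0026  0.    ] t 23.8 op 0.485
.6163,-.1252,.13 -> [-0.0708  0.2792  0.0009]
```

Converted, 0.279 m is 2.79, 0.275 m is 2.75.

```bash
echo '[[[0.3,-0.04,0.18,0,0,0,0],[0.3,-0.13,0.5,0,0,0,0],[0.3,-0.23,0.9,0,0,0,0],[0.3,-0.33,1.3,0,0,0,0],[0.3,-0.43,1.7,0,0,0,0],[0.3,-0.52,2.05,0,0,0,0],[0.3,-0.6,2.35,0,0,0,0],[0.3,-0.66,2.6,0,0,0,0],[0.3,-0.7,2.75,0,0,0,0],[0.3,-0.705,2.79,0,0,0,0]]]' > rows.txt && python3 steer.py rows.txt;echo '[[[0.3,0,0,0,0,0,0],[0.3,0,0,0,0,0,0]]]' > rows.txt && python3 steer.py rows.txt;python3 d.py .6163,-.1252,.08
```

```text
clock: 24.8
tool_pos: [0.6148, -0.1274, 0.1286]
eef_rot: [0.991, 0.132, -0.001, 0.0]
contact_force: [0.7, -0.2, -0.5]
opening: 0.481
finger_force: 40.0
clock: 25.0
tool_pos: [0.6159, -0.1226, 0.1294]
eef_rot: [0.991, 0.134, -0.0, -0.001]
contact_force: [-0.7, -0.1, -0.8]
opening: 0.486
finger_force: 40.0
pos [ 0.6159 -0.1226  0.1294] yaw 0.269 level rv(tool) [-0.0018 -0.0001  0.    ] t 25.0 op 0.486
.6163,-.1252,.08 -> [-0.0003  0.0027  0.0494]
```

Converted, 0.042 m is 0.42, 0.038 m is 0.38.

```bash
echo '[[[0.3,0,0.005,0,0,0,0],[0.3,0,0.005,0,0,0,0],[0.3,0,0.005,0.1,0,0,0],[0.3,0,0.005,0.2,0,0,0],[0.3,0,0.005,0.3,0,0,0],[0.3,0,0.005,0.38,0,0,0],[0.3,0,0.005,0.42,0,0,0],[0.3,0,0.005,0.42,0,0,0]]]' > rows.txt && python3 steer.py rows.txt;python3 d.py .6163,-.1252,.08
```

```text
clock: 25.8
tool_pos: [0.6154, -0.1255, 0.0868]
eef_rot: [0.991, 0.133, -0.001, -0.0]
contact_force: [-0.3, -0.3, -0.1]
opening: 0.488
finger_force: 40.0
pos [ 0.6154 -0.1255  0.0868] yaw 0.267 level rv(tool) [-0.0005  0.0014  0.    ] t 25.8 op 0.488
.6163,-.1252,.08 -> [ 0.001  -0.0001  0.0068]
```

Converted, 0.008 m is 0.08, 0.007 m is 0.07.

```bash
echo '[[[0.3,0.005,0,0.02,0,0,0],[0.3,0.005,0,0.04,0,0,0],[0.3,0.005,0,0.06,0,0,0],[0.3,0.005,0,0.07,0,0,0],[0.3,0.005,0,0.08,0,0,0],[0.3,0.005,0,0.08,0,0,0]]]' > rows.txt && python3 steer.py rows.txt;python3 d.py .6163,-.1252,.08
```

```text
clock: 26.4
tool_pos: [0.6165, -0.1255, 0.08]
eef_rot: [0.991, 0.133, 0.0, 0.0]
contact_force: [0.1, 0.3, 1.0]
opening: 0.483
finger_force: 40.0
pos [ 0.6165 -0.1255  0.08  ] yaw 0.267 level rv(tool) [ 0.0002 -0.0002  0.    ] t 26.4 op 0.483
.6163,-.1252,.08 -> [-0.0001 -0.0003 -0.    ]
```

```bash
echo '[[[0.3,0,0,0.005,0,0,0],[0.3,0,0,0.01,0,0,0],[0.3,0,0,0.01,0,0,0]]]' > rows.txt && python3 steer.py rows.txt; python3 d.py
```

```text
clock: 26.7
tool_pos: [0.6166, -0.1255, 0.0799]
eef_rot: [0.991, 0.133, 0.0, 0.0]
contact_force: [-2.9, 1.0, 8.9]
opening: 0.485
finger_force: 40.0
pos [ 0.6166 -0.1255  0.0799] yaw 0.267 level rv(tool) [ 0.0003 -0.0006  0.    ] t 26.7 op 0.485
```

Seated. I release, rise, back off sideways and look.

```bash
echo '[[[0.6,0,0,0,0,0,0],[0.8,0,0,0,0,0,0],[0.8,0,0,0,0,0,0],[0.8,0,0,-0.1,0,0,0],[0.8,0,0,-0.3,0,0,0],[0.8,0,0,-0.6,0,0,0],[0.8,0,0,-0.8,0,0,0],[0.8,0,-0.2,-0.9,0,0,0],[0.8,0,-0.6,-0.9,0,0,0],[0.8,0,-1,-0.9,0,0,0]]]' > rows.txt && python3 steer.py rows.txt;echo '[[[0.8,0,-0.45,0,0,0,0],[0.8,0,-0.9,0,0,0,0],[0.8,0,-1.2,0,0,0,0],[0.8,0,-1.3,0,0,0,0],[0.8,0,-1.3,0,0,0,0]]]' > rows.txt && python3 steer.py rows.txt;python3 - <<'E'
from h import *
for n in("scene","top"):
    cv2.imwrite(f"pics/{n}5.png",cv2.cvtColor(r.snapshot(n),cv2.COLOR_RGB2BGR))
t=cv2.imread("pics/top5.png");s=cv2.imread("pics/scene5.png")
a=np.hstack([cv2.resize(i,(400,400),interpolation=cv2.INTER_CUBIC) for i in(t[130:250,255:375],s[110:210,155:255])]);cv2.imwrite("pics/c5.png",a)
d=[np.abs(t.astype(int)-cv2.imread("pics/top0.png"))[sl].max(2).__gt__(60).sum() for sl in (np.s_[85:145,225:280],np.s_[105:205,70:110],np.s_[143:166,394:416])];print("changed px tape,driver,small:",d)
c=[]
for im,p,n in((t,pix("top",(.6163,-.1252,.098)),"top"),(s,pix("scene",(.6163,-.1252,.098)),"scene")): print(n,np.round(p,1))
E
```

```text
clock: 27.7
tool_pos: [0.5903, -0.0288, 0.1699]
eef_rot: [0.991, 0.132, 0.001, 0.0]
contact_force: [0.2, 0.4, -0.2]
opening: 0.797
finger_force: 0.0
clock: 28.2
tool_pos: [0.5557, 0.0979, 0.1692]
eef_rot: [0.991, 0.134, 0.0, -0.0]
contact_force: [0.8, -0.6, -0.4]
opening: 0.802
finger_force: 0.0
changed px tape,driver,small: [np.int64(0), np.int64(0), np.int64(0)]
top [320.7 179.2]
scene [201.5 159.2]
```

View pics/c5.png

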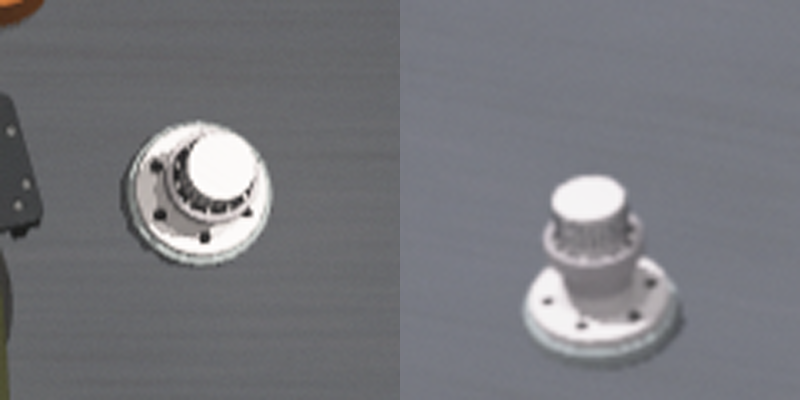

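The cap top is at (222,165) in the top crop and (589,198) in the scene crop. Both match the predicted seated positions, and the bystanders have not moved.

```bash
echo '[[[0.8,0,0,0,0,0,0],[0.8,0,0,0,0,0,0],[0.8,0,0,0,0,0,0]]]' > rows.txt && python3 steer.py rows.txt; python3 -c "
from plant import r
print(r.finish_job())"
```

```text
clock: 28.6
tool_pos: [0.5561, 0.0951, 0.1687]
eef_rot: [0.991, 0.132, 0.0, 0.0]
contact_force: [-0.3, 0.9, 0.3]
opening: 0.8
finger_force: 0.0
the job is handed in; nothing more can be done
None
```

The flange, spacer, bearing and cap are stacked on the arbor in that order, each lowered to contact before release; the last images show them seated and the bystanders unmoved, and I handed the job in at 28.6 s (no verdict was returned).

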